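# Load the drilling jig and index its guide

### The job

Get the drilling jig ready to drill the middle of the big pine block that lies loose on the bench in front of you: pull up the index knob of the drill guide, slide the guide out to its parking hole at the far end of the rail and let the plunger drop in there; lay the block flat and fully down in the nest between the locating pins; then pull the knob again, bring the guide back over the middle of the block and let the plunger drop into the middle hole. Leave the other things on the bench where they are, and nothing knocked over.

Things in the scene. Friction and masses are not known exactly. Their poses are not given: they have to be found in the camera images.
- drill_jig: Drilling jig fixed on the bench: grey metal base plate 15 mm thick. Origin: centre of the nest, at bench level; z up, y along the rail towards its parking end, x from the nest to the rail. Plate spans x -61..121, y -105..171 mm. Steel rail along y at x = 85 mm, 30 mm wide, top 51 mm above the bench, y -95..162 mm. Its pose varies; yaw within 0.3 rad.
- nest_centre (a point): Centre of the nest on the plate's top, 15 mm above the bench, axes as the jig's. The block lies here, length along y, between six steel pins (8 mm thick, 16 mm high, upper 8 mm tapered): at x = +-38, y = +-50 mm and x = 0, y = +-80.5 mm; play 1.5 mm all round. Seated, its centre is 16.5 mm above this point. Guide parked, nothing but pins stands within 65 mm either side in x.
- drill_guide (a joint): Slide of the guide along the jig's y, in m: 0 at the middle hole (bush over the nest's centre), -0.035 and +0.035 at its neighbour holes, +0.12 at the parking hole, where the nest is open from above. Travel -0.045..0.125, friction about 1 N. At the start it is locked in the hole at -0.035, its arm over the nest.
- guide_bush (a point): Foot of the 25 mm steel drill bush in the guide's arm, 54 mm above the bench (bush top 78 mm). The guide is a grey carriage on the rail, 62 by 60 mm, top 70 mm above the bench, centred under the knob, with an arm 36 mm wide reaching over the nest (56 to 68 mm above the bench). Axes as the jig's.
- index_plunger (a joint): Pull of the index plunger, in m: 0 down in a hole, about 0.012 riding on the rail's top, 0.018 at the end of its stroke. A spring pushes it down with 6 to 9 N. Pin 10 mm thick with a round nose, holes 12 mm. Down in a hole it locks the guide; hold it above 0.013 to slide past holes. Let down within about 3 mm of a hole it drops in.
- knob_centre (a point): Centre of the black round pull knob on the carriage, above the rail: 36 mm in diameter, 34 mm high, axis vertical, sides straight from 12 mm below to 10 mm above this point. With the plunger down this point is 106 mm above the bench, 36 mm above the carriage's top, with only a 23 mm neck below the knob. Moves with the guide, rises with the pull. Axes as the jig's.
- hole_b (a point): Middle index hole in the rail's top, at jig x = 85, y = 0 mm, 51 mm above the bench; axes as the jig's.
- hole_park (a point): Parking hole in the rail's top, at jig x = 85, y = 120 mm, 51 mm above the bench; axes as the jig's.
- wood_block_centre (a point): Centre of the big pine block, 65 (x) by 150 (y, its length) by 33 mm (z), the largest of the three pieces lying by themselves on the near, right half of the bench (0.2 to 0.45 kg); not the one at the back with a dark offcut on it. The point is half-way up, 16.5 mm above its underside. Either end may point either way.
- sanding_block_centre (a point): Centre of the sanding block, 63 by 106 by 34 mm (cork with abrasive paper), a bystander; 17 mm above its underside.
- sanding_offcut_centre (a point): Centre of the thin beech offcut, 45 by 120 by 18 mm, a bystander; 9 mm above its underside.
- glue_bottle: Upright glue bottle, 50 mm in diameter, 150 mm high, a bystander; origin at the centre of its underside.
- tape_measure: Tape measure standing on the bench, 38 by 73 by 61 mm high, a bystander; origin at the centre of its underside.

How it is judged:
By the outcome, as a careful person would: the job done as asked, in the order asked, and still so for the second after the job is handed in, with the robot touching nothing.
It also fails if it takes over 70 s, if anything falls off the work surface, if the arm or the gripper's body presses on something with over 40 N, if the wrist force passes 120 N, or if a joint passes its speed limit or range.

### The arm

A 7-joint arm with a two-finger parallel gripper is mounted at the origin on a cart in front of the work surface, level with it; the furniture and walls round the work are solid. World frame = base frame: x ahead of the robot, y to its left, z up, the work surface at z = 0. Lengths are in mm, angles in rad, forces in N, time in s.
With the tool pointing down it reaches from about 400 to 875 mm from the base axis. Payload 4.4 kg.
Tool frame: the origin (TCP) lies at the very end of the fingers, on their centre line; the grasp point (between the pads) lies 19 mm behind it; z points along the fingers, y is the line along which they close (so a half turn about z gives the same grasp; the last joint's range is limited). The gripper opens to 85 mm and grips with 20 to 120 N. Pads are 22 mm wide; open, the fingers measure 114 mm over their backs; the gripper's body (76 mm by 85 mm) begins 54 mm behind the grasp point. The pads swing forward as they close: fully open they stand 13 mm farther back than shut.
Start: joints at [1.155, 0.628, 0.038, 1.517, -0.027, 0.996, -0.02], TCP at [222.789, -610.641, 231.313] pointing down, gripper open.
Joint ranges: [-3.06, 3.06], [-0.37, 2.12], [-1.25, 1.32], [0.18, 2.47], [-1.1, 4.24], [0.23, 1.98], [-2.94, 2.94]. Speed limits (rad/s): [2.57, 2.57, 3.14, 3.14, 3.14, 3.14, 3.14].

### API

Orientations are given as [roll, pitch, yaw] about the fixed x, y, z axes, in that order (R = Rz(yaw) Ry(pitch) Rx(roll)).
In Python, from cell import sensors, get_image, camera_params, order gives the robot as it stands.
- The arm moves only by the shell command python3 -m inch 'ROWS' [OPENING]. ROWS is JSON, a list that holds one entry, the list of rows, each a list of 4 numbers: the shift along the tool's x, y, z in cm, then the turn about the tool's z in degrees. A call has 1 to 8 rows; each row is the pose to reach, as a shift and turn from the pose commanded when the call began, along the tool's axes at that moment; what a row does not reach only later rows make up. A row lasts 1/12 s, in which the tool goes at most 41.7 mm and 7.16 degrees, less where a joint would pass 70% of its speed; a pose out of reach is approached as far as the arm can. A call with a gripper value outside its range is refused whole. OPENING is the finger opening in cm, from 0 to 8.54, set as the call begins (- or left out, the last holds). The fingers move at their own pace and stop on an object; the grip force is fixed at half the most. Time passes only in rows, so rows that repeat a pose let the fingers close. It gives the time, the measured TCP pose, the force, the opening and the grip force at its end, in the units of the state.
- sensors.read_state(): the state, without advancing time (a new reading comes with each control period).
- get_image(name): name is "scene" or "side" or "wrist"; returns the picture (400x640x3 uint8, blue, green, red); there is no depth.
- camera_params(name): a dict with "mtx" (3x3 intrinsics, pixels), "rvec" (rotation vector, rad) and "tvec" (3), from world to camera coordinates, as OpenCV has them. Camera axes: x right, y down, z forward; pixel columns grow to the right and rows downward; lengths in mm; the calibration is good to about 2 mm. The wrist camera is an equidistant fisheye: a pixel r from the principal point sees the ray r / f radians off the axis. A picture is of the moment at which its call begins: read the wrist's pose just before it. camera_params takes no time and is no camera call; for the wrist camera it gives the pose at the moment of the call.
- order.finish_job(): hands the job in; it is judged then, once.
The state is a dict: "clock": time; "qpos": joint angles; "qd": joint speeds; "tau": joint torques, N m; "eef_pos": TCP position; "tool_rot": TCP orientation; "force": force on the tool from outside, world axes, zero at the start; "torque": the same for the moment, N m; "width": finger opening in mm; "gripper_force": force on a finger pad.
Only numpy, scipy, OpenCV 4.12 (cv2) and the standard library are available. Lean on these libraries where they do the work, as an engineer would, in place of code of your own. Each camera call takes 0.05 s, during which the arm holds its last target. There are 200 camera calls.

## Working session

There is one attempt and no reset: what is moved stays moved. The work goes in short steps, Python scripts to look and compute and a shell command to move; the robot and the scene stay as the last step left them, time stands still between calls to the robot, and variables do not carry over. Pictures are saved under pics/ and viewed, at most 10 in all, crops included, and the job is handed in when it is done.

```bash
mkdir -p pics; ls
python3 - <<'E'
from cell import *
import cv2
for n in("scene","side"):
    im=get_image(n); cv2.imwrite(f"pics/{n}0.png",im)
    p=camera_params(n); print(n,p)
print(sensors.read_state())
E
```

```text
pics
scene {'mtx': array([[468.58219924,   0.        , 312.72998913],
       [  0.        , 468.58219924, 198.71450805],
       [  0.        ,   0.        ,   1.        ]]), 'rvec': array([ 1.01599481, -2.30741524,  1.20339993]), 'tvec': array([ 354.46973657,  291.36596258, 1100.0289305 ])}
side {'mtx': array([[393.05172423,   0.        , 317.31457447],
       [  0.        , 393.05172423, 198.13650576],
       [  0.        ,   0.        ,   1.        ]]), 'rvec': array([ 2.06726177, -0.21252883,  0.14104207]), 'tvec': array([-504.38281486,  108.87581424, 1183.91020283])}
{'clock': 0.1, 'qpos': array([ 1.15524448,  0.62921458,  0.03846105,  1.51828767, -0.02701313,
        0.99631961, -0.01998576]), 'qd': array([-1.12026772e-03, -8.16904594e-04, -9.66474045e-04, -2.43915891e-03,
        4.53129095e-04,  1.05177721e-03,  7.01672728e-05]), 'tau': array([ 2.13613654e-03, -5.64531684e+01,  1.23012085e+00, -1.93973190e+01,
        1.12530944e-02,  5.46850511e-03, -7.46363611e-06]), 'eef_pos': array([ 222.55835761, -610.09993763,  230.50037054]), 'tool_rot': array([-3.13988178e+00,  1.43215828e-05,  3.49745328e-01]), 'force': array([-0.18639244, -0.4171346 , -0.11310301]), 'torque': array([ 0.00416038,  0.00565473, -0.03994561]), 'gripper_force': 0.0, 'width': 85.25110013566145}
```

View pics/scene0.png

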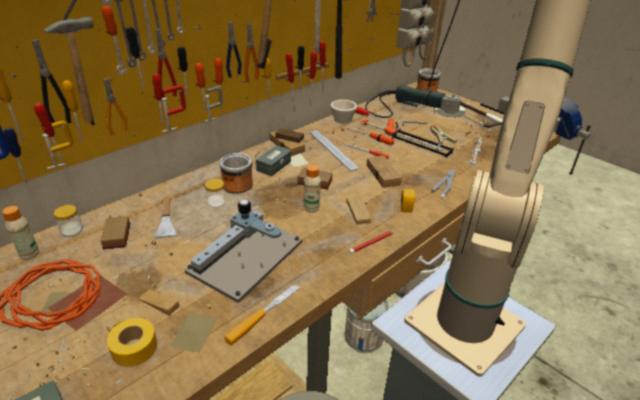

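View pics/side0.png

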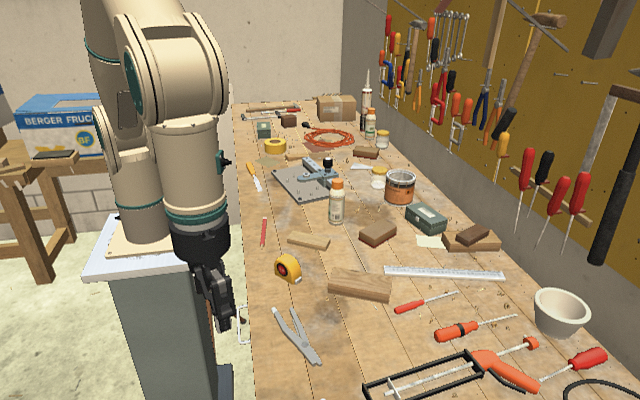

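The scene view shows the jig plate with visible corners at about (300,238), (238,297) and (187,268). The knob is at (244,207) in scene and (327,163) in side. The pine block is at (383,172) in scene and (360,285) in side. The bottle is at (312,190) and the tape at (408,200).

```bash
cat > h.py <<'E'
import numpy as np, cv2
from cell import *
def ray(n,uv,p=None):
    p=p or camera_params(n); R,_=cv2.Rodrigues(p["rvec"]); t=np.asarray(p["tvec"]).ravel(); K=p["mtx"]
    d=np.array([(uv[0]-K[0,2])/K[0,0],(uv[1]-K[1,2])/K[1,1]])
    if n=="wrist":
        a=np.hypot(*d); v=np.array([*(d/max(a,1e-9)*np.sin(a)),np.cos(a)])
    else: v=np.array([*d,1.])
    return -R.T@t, R.T@v
def plane(n,uv,z,p=None):
    c,v=ray(n,uv,p); return c+v*(z-c[2])/v[2]
def proj(n,P,p=None):
    p=p or camera_params(n); R,_=cv2.Rodrigues(p["rvec"]); q=R@np.asarray(P,float)+np.asarray(p["tvec"]).ravel(); K=p["mtx"]
    if n=="wrist":
        r=np.hypot(q[0],q[1]); a=np.arctan2(r,q[2]); m=q[:2]/max(r,1e-9)*a
    else: m=q[:2]/q[2]
    return m*[K[0,0],K[1,1]]+K[:2,2]
E
python3 - <<'E'
from h import *
np.set_printoptions(precision=1,suppress=True)
print("knob",plane("scene",(244,206),106),plane("side",(327,163),106))
c=[plane("scene",u,15) for u in((300,238),(238,297),(187,268))]; print("plate",c,[np.linalg.norm(c[i]-c[i+1]) for i in(0,1)], [np.arctan2(*(c[i+1]-c[i])[1::-1]) for i in (0,1)])
b=[plane("side",u,33) for u in((333,268),(392,279),(388,296),(328,285))];print("block",b,np.mean(b,0))
print(plane("scene",(383,167),33))
for n,s,z in(("bottle",(312,210),0),("tape",(408,210),0),("offcut",(358,207),18)): print(n,plane("scene",s,z))
print("sand",plane("side",(378,230),34))
im=cv2.imread("pics/side0.png")[255:315,300:420]; cv2.imwrite("pics/c1.png",cv2.resize(im,None,fx=6,fy=6))
E
```

```text
knob [592.6 190.7 106. ] [589.5 183.7 106. ]
plate [array([470.7,  94.3,  15. ]), array([406.6, 352.3,  15. ]), array([575.2, 391.2,  15. ])] [np.float64(265.9060797050032), np.float64(172.99208001569855)] [np.float64(1.8141010010496674), np.float64(0.226481949399998)]
block [array([ 491.6, -302.2,   33. ]), array([ 623.8, -371.9,   33. ]), array([ 592.4, -426.4,   33. ]), array([ 464.1, -362. ,   33. ])] [ 543.  -365.6   33. ]
[ 545.1 -352.6   33. ]
bottle [558.4 -34.2   0. ]
tape [ 360.7 -258.3    0. ]
offcut [ 459.1 -133.6   18. ]
sand [ 664.  -159.4   34. ]
```

View pics/c1.png

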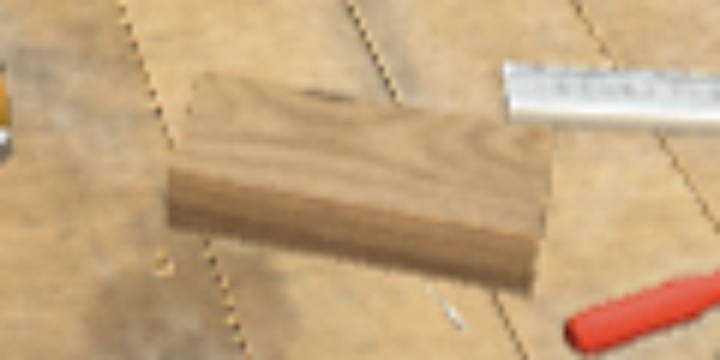

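The crop shows the block's top face with corners near (333,267), (392,277), (390,295) and (328,282) in side. Its long axis is at about -0.47 rad. I'll move above the knob first.

```bash
python3 -m inch '[[[31,-31.1,0,-3],[31,-31.1,0,-3],[31,-31.1,0,-3],[31,-31.1,0,-3],[31,-31.1,0,-3],[31,-31.1,0,-3],[31,-31.1,0,-3],[31,-31.1,0,-3]]]'
python3 -m inch '[[[31,-31.1,0,-3],[31,-31.1,0,-3],[31,-31.1,0,-3],[31,-31.1,0,-3],[31,-31.1,0,-3],[31,-31.1,0,-3],[31,-31.1,0,-3],[31,-31.1,0,-3]]]'
```

```text
clock: 0.77
eef_pos: [363.2, -306.2, 231.2]
tool_rot: [-3.141, 0.0, 0.402]
force: [1.2, -0.0, 0.6]
width: 85.2
gripper_force: 0.0
clock: 1.43
eef_pos: [487.3, 3.1, 231.2]
tool_rot: [3.142, 0.0, 0.455]
force: [1.2, -0.1, -0.2]
width: 85.3
gripper_force: 0.0
```

```bash
python3 -m inch '[[[17.2,-11.8,0,12.6],[17.2,-11.8,0,12.6],[17.2,-11.8,0,12.6],[17.2,-11.8,0,12.6],[17.2,-11.8,0,12.6],[17.2,-11.8,0,12.6],[17.2,-11.8,0,12.6],[17.2,-11.8,0,12.6]]]'
python3 - <<'E'
from h import *
np.set_printoptions(precision=1,suppress=True)
p=camera_params("wrist"); cv2.imwrite("pics/w1.png",get_image("wrist")); print(p, ray("wrist",(320,200),p))
import pickle; pickle.dump(p,open("pics/w1.pkl","wb"))
print(proj("wrist",(591,187,106),p),sensors.read_state()["eef_pos"])
E
```

```text
clock: 2.1
eef_pos: [589.2, 181.8, 230.5]
tool_rot: [3.14, 0.002, 0.235]
force: [0.2, -0.6, 0.1]
width: 85.3
gripper_force: 0.0
{'mtx': array([[309.7,   0. , 322.6],
       [  0. , 309.7, 203.9],
       [  0. ,   0. ,   1. ]]), 'rvec': array([-2.3,  1.8,  0.2]), 'tvec': array([ 39. , 557.4, 542.4])} (array([654.6, 196.8, 373.1]), array([-0.3, -0.1, -1. ]))
[316.2 192.8] [589.2 180.9 230.8]
```

View pics/w1.png

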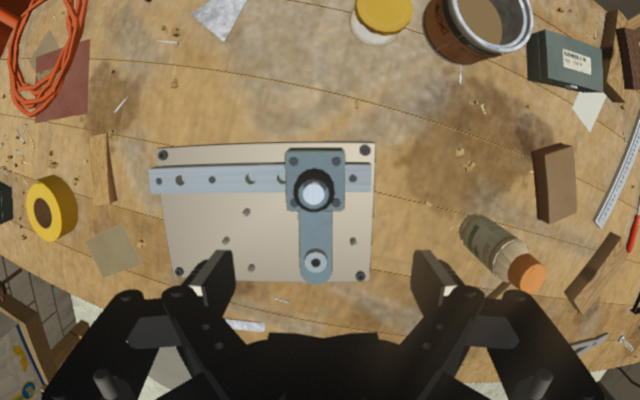

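The wrist view shows the knob top at about (314,193), the bush at (316,263), rail holes near (180,181) and (253,180), and plate corners near (157,148), (375,142) and (371,283).

Run:
```python
from h import *; import pickle
np.set_printoptions(precision=1,suppress=True)
p=pickle.load(open("pics/w1.pkl","rb")); im=cv2.imread("pics/w1.png")
# knob: bright top disc and dark outline
g=cv2.cvtColor(im,6)
m=(g[165:220,285:345]<45).astype(np.uint8)
n,l,s,c=cv2.connectedComponentsWithStats(m); k=1+s[1:,4].argmax(); x,y,w,h=s[k,:4]; print("knob px",x+285,y+165,w,h)
def P(u,z): return plane("wrist",u,z,p)[:2]
print("knob",P((314,193),123),"bush",P((316,262),78))
A=P((180,181),51);B=P((253,180),51);print("holes",A,B,np.linalg.norm(A-B),np.arctan2(*(A-B)[::-1])-np.pi/2)
C=[P(u,15) for u in((157,148),(375,142),(371,283))];print(C,[np.linalg.norm(C[i]-C[i+1]) for i in(0,1)],np.arctan2(*(C[0]-C[1])[::-1])-np.pi/2,np.arctan2(*(C[1]-C[2])[::-1]))
E=[P(u,51) for u in((150,168),(150,192),(371,164),(371,192))];print("rail ends",E)
crop=im[130:295,145:385]; cv2.imwrite("pics/c2.png",cv2.resize(crop,None,fx=3.3,fy=3.3,interpolation=2))
```

```text
knob px 295 170 38 38
knob [594.5 189.4] bush [511.2 169.3]
holes [556.2 339.8] [576.1 254.6] 87.50963421647418 0.22940635477811933
[array([580.8, 395.4]), array([644.5, 131.2]), array([466.1,  84.8])] [np.float64(271.7689523304192), np.float64(184.40276790167383)] 0.2366769826272066 0.2543300888444143
rail ends [array([563.2, 382. ]), array([534.2, 379.1]), array([621.9, 135.9]), array([592.5, 127.8])]
```

View pics/c2.png

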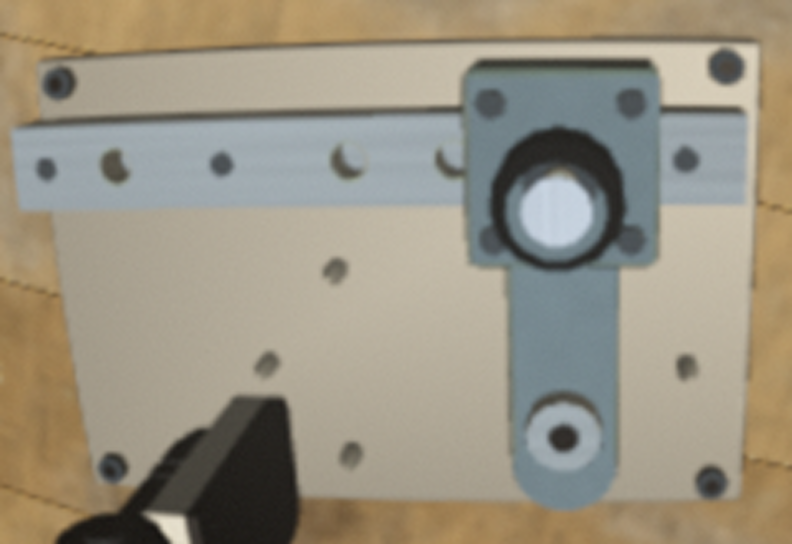

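The crop shows holes at park (180,180), +35 (251,178.5) and 0 (partly hidden). The knob's top disc is at (314,194.3), the bush at (315.3,262.7), and pins are visible.

Run:
```python
from h import *; import pickle
np.set_printoptions(precision=1,suppress=True)
p=pickle.load(open("pics/w1.pkl","rb"))
def P(u,z): return plane("wrist",u,z,p)[:2]
k=P((314,194.3),123);b=P((315.3,262.7),78);h=P((180.2,180.3),51);h2=P((251.3,178.5),51)
print("knob",k,"bush",b,np.linalg.norm(k-b),"holes",h,h2,np.linalg.norm(h-h2))
# least squares 2D pose from known jig points
J=np.array([[85,-35],[0,-35],[85,120],[85,35]],float);W=np.array([k,b,h,h2])
jc,wc=J.mean(0),W.mean(0); H=(J-jc).T@(W-wc); y=np.arctan2(H[0,1]-H[1,0],H[0,0]+H[1,1]); R=np.array([[np.cos(y),-np.sin(y)],[np.sin(y),np.cos(y)]])
o=wc-R@jc; print("yaw",y,"o",o,"res",W-(o+(J@R.T)))
for u in((246.5,212),(225.5,240.5),(251,268),(353,241)): print("pin",(P(u,31)-o)@R)
print("knob now",o+R@[85,-35],"park",o+R@[85,120],sensors.read_state()["eef_pos"])
```

```text
knob [593.4 189.1] bush [510.2 169.8] 85.37374922396003 holes [557.1 339.6] [577.3 256.7] 85.34972412912579
yaw 0.23258551326283589 o [502.4 203.4] res [[ 0.2  0.1]
 [-0.2  0.4]
 [-0.3 -0.2]
 [ 0.3 -0.4]]
pin [41.4 47.4]
pin [ 4.4 77.4]
pin [-32.5  47.8]
pin [  5.3 -78.7]
knob now [593.2 189. ] park [557.4 339.8] [589.2 180.9 230.8]
```

```bash
python3 -m inch '[[[0.57,-0.69,4,0],[0.57,-0.69,7,0],[0.57,-0.69,10,0],[0.57,-0.69,12,0],[0.57,-0.69,13.5,0],[0.57,-0.69,14.6,0],[0.57,-0.69,14.6,0],[0.57,-0.69,14.6,0]]]'
python3 -c "
from h import *
s=sensors.read_state();print(s['eef_pos'],s['force'])"
python3 -m inch '[[[0,0,0,0],[0,0,0,0],[0,0,0,0],[0,0,0,0],[0,0,0,0],[0,0,0,0],[0,0,0,0],[0,0,0,0]]]' 0
```

```text
clock: 2.82
eef_pos: [593.8, 189.5, 85.6]
tool_rot: [3.141, 0.0, 0.233]
force: [1.1, 0.6, -0.2]
width: 85.6
gripper_force: 0.0
[593.7947854  189.49489881  85.56474124] [ 1.12583641  0.5781702  -0.1565695 ]
clock: 3.48
eef_pos: [594.3, 190.9, 86.5]
tool_rot: [-3.141, -0.001, 0.235]
force: [-0.7, -0.8, 5.2]
width: 34.1
gripper_force: 59.3
```

```bash
python3 -m inch '[[[0,0,-0.3,0],[0,0,-0.6,0],[0,0,-0.9,0],[0,0,-1.2,0],[0,0,-1.5,0],[0,0,-1.6,0],[0,0,-1.6,0],[0,0,-1.6,0]]]'
```

```text
clock: 4.15
eef_pos: [594.1, 190.8, 101.3]
tool_rot: [-3.141, -0.001, 0.235]
force: [4.8, 1.6, -9.7]
width: 34.0
gripper_force: 60.4
```

```bash
python3 -m inch '[[[0,-2,0,0],[0,-5,0,0],[0,-8,0,0],[0,-11,0,0],[0,-13.5,0,0],[0,-15.1,0,0],[0,-15.5,0,0],[0,-15.5,0,0]]]'
```

```text
clock: 4.82
eef_pos: [557.2, 343.7, 101.0]
tool_rot: [-3.141, -0.001, 0.237]
force: [3.7, 1.2, -8.2]
width: 33.6
gripper_force: 61.0
```

```bash
python3 -m inch '[[[0,0,0,0],[0,0,0,0]]]'; python3 -c "
from h import *
s=sensors.read_state();print(s['eef_pos'],s['force'])"
```

```text
clock: 4.98
eef_pos: [557.8, 341.0, 101.1]
tool_rot: [3.141, 0.0, 0.234]
force: [2.9, 1.4, -10.2]
width: 34.0
gripper_force: 61.0
[557.8445694  340.98200452 101.07416593] [  2.86039546   1.35552706 -10.18283829]
```

Jig y is now 121.1, about a hole offset of 1.1 mm. I'll lower the knob.

```bash
python3 -m inch '[[[0,0.05,0.3,0],[0,0.05,0.6,0],[0,0.05,0.9,0],[0,0.05,1.2,0],[0,0.05,1.5,0],[0,0.05,1.6,0],[0,0.05,1.6,0],[0,0.05,1.6,0]]]'
```

```text
clock: 5.65
eef_pos: [558.0, 341.1, 86.5]
tool_rot: [-3.141, -0.0, 0.234]
force: [-0.6, -0.4, 3.9]
width: 33.9
gripper_force: 62.3
```

```bash
python3 -m inch '[[[0,0,0,0],[0,0,0,0],[0,0,0,0],[0,0,0,0],[0,0,-3,0],[0,0,-7,0],[0,0,-11,0],[0,0,-14.4,0]]]' 8.5
python3 -m inch '[[[-8.8,33.9,0,20],[-8.8,33.9,0,20],[-8.8,33.9,0,20],[-8.8,33.9,0,20],[-8.8,33.9,0,20],[-8.8,33.9,0,20],[-8.8,33.9,0,20],[-8.8,33.9,0,20]]]'
```

```text
clock: 6.32
eef_pos: [558.0, 340.9, 231.7]
tool_rot: [-3.141, -0.001, 0.234]
force: [1.1, 0.7, -0.3]
width: 84.9
gripper_force: 0.0
clock: 6.98
eef_pos: [550.8, 5.7, 229.4]
tool_rot: [3.141, 0.0, -0.114]
force: [1.0, -0.7, 0.5]
width: 85.0
gripper_force: 0.0
```

```bash
python3 -c "
from h import *
s=sensors.read_state();print(s['eef_pos'],s['tool_rot'],s['width'])
d=np.array([543,-360])-s['eef_pos'][:2];y=s['tool_rot'][2];print(d@[np.cos(y),np.sin(y)],d@[np.sin(y),-np.cos(y)],np.degrees(y+.47))"
```

```text
[550.81251434   5.73267547 229.39775087] [ 3.14148478e+00  1.62899664e-04 -1.14250992e-01] 85.04952300764974
33.93289418115556 364.23891058152014 20.382916701221568
```

```bash
python3 -m inch '[[[3.4,36.4,0,20],[3.4,36.4,0,20],[3.4,36.4,0,20],[3.4,36.4,0,20],[3.4,36.4,0,20],[3.4,36.4,0,20],[3.4,36.4,0,20],[3.4,36.4,0,20]]]'
python3 -m inch '[[[0.1,3.2,0,0],[0.1,3.2,0,0],[0.1,3.2,0,0]]]'
python3 - <<'E'
from h import *; import pickle
p=camera_params("wrist"); cv2.imwrite("pics/w2.png",get_image("wrist")); pickle.dump(p,open("pics/w2.pkl","wb"))
print(sensors.read_state()["eef_pos"],[proj("wrist",(543,-360,33),p)])
E
```

```text
clock: 7.65
eef_pos: [543.7, -327.4, 229.3]
tool_rot: [-3.141, 0.0, -0.464]
force: [1.1, -0.9, 0.6]
width: 85.2
gripper_force: 0.0
clock: 7.9
eef_pos: [528.7, -357.5, 228.9]
tool_rot: [3.14, 0.001, -0.469]
force: [0.4, 0.9, 0.2]
width: 85.0
gripper_force: 0.0
[ 530.20413934 -354.86859605  228.95770033] [array([317.57002873, 168.98638422])]
```

View pics/w2.png

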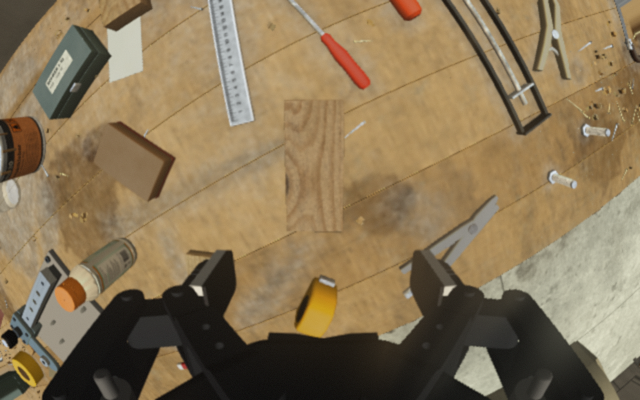

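The wrist view shows the block's top face with corners near (284,99), (344,100), (343,232) and (286,232), nearly aligned with the tool. The tape measure at (317,305) is well clear of the fingers.

Run:
```python
from h import *; import pickle
np.set_printoptions(precision=3,suppress=True)
p=pickle.load(open("pics/w2.pkl","rb"))
C=np.array([plane("wrist",u,33,p)[:2] for u in((284,99),(344.5,100),(343.5,232.5),(286,233))])
print(C,[np.linalg.norm(C[i]-C[i-1]) for i in range(4)])
c=C.mean(0); v=C[0]+C[1]-C[2]-C[3]; yaw=np.arctan2(v[1],v[0]); print("c",c,"yaw",yaw)
s=sensors.read_state();y=s["tool_rot"][2];d=c-s["eef_pos"][:2];print(s["eef_pos"],y,"dx",d@[np.cos(y),np.sin(y)],"dy",d@[np.sin(y),-np.cos(y)],"turn",np.degrees(y-yaw))
```

```text
[[ 628.522 -362.872]
 [ 597.657 -420.411]
 [ 462.777 -352.936]
 [ 492.652 -292.523]] [np.float64(153.00203983969774), np.float64(65.29463444018886), np.float64(150.81643323655052), np.float64(67.39653996053872)]
c [ 545.402 -357.186] yaw -0.4708588482207007
[ 530.204 -354.869  228.958] -0.4653853043905487 dx 14.621459785118047 dy -4.749823977865253 turn 0.3136109604475795
```

```bash
python3 -m inch '[[[1.4,-0.4,4,0],[1.4,-0.4,8,0],[1.4,-0.4,11,0],[1.4,-0.4,14,0],[1.4,-0.4,16,0],[1.4,-0.4,16,0],[1.4,-0.4,16,0],[1.4,-0.4,16,0]]]'
python3 -c "
from h import *
s=sensors.read_state();y=s['tool_rot'][2];d=np.array([545.4,-357.2])-s['eef_pos'][:2];print(s['eef_pos'],y,d@[np.cos(y),np.sin(y)],d@[np.sin(y),-np.cos(y)])"
```

```text
clock: 8.62
eef_pos: [546.7, -356.8, 70.8]
tool_rot: [-3.141, -0.002, -0.462]
force: [-0.5, 0.1, 1.0]
width: 84.6
gripper_force: 0.0
[ 546.68378863 -356.80472932   70.78621077] -0.4620410129599748 -0.972974164646414 0.9261065933899743
```

```bash
python3 -m inch '[[[-0.1,0.1,3,0],[-0.1,0.1,5,0],[-0.1,0.1,6,0],[-0.1,0.1,6.6,0],[-0.1,0.1,6.6,0]]]'
python3 -m inch '[[[0,0,0,0],[0,0,0,0],[0,0,0,0],[0,0,0,0],[0,0,0,0],[0,0,0,0]]]' 0
```

```text
clock: 9.03
eef_pos: [544.2, -357.7, 3.6]
tool_rot: [-3.141, -0.0, -0.463]
force: [0.1, 0.0, 1.0]
width: 85.2
gripper_force: 0.0
clock: 9.53
eef_pos: [545.3, -358.1, 5.3]
tool_rot: [-3.141, -0.003, -0.463]
force: [0.3, 1.2, 7.2]
width: 63.6
gripper_force: 69.1
```

```bash
python3 -m inch '[[[0,0,-1,0],[0,0,-3,0],[0,0,-6,0],[0,0,-10,0],[0,0,-14,0],[0,0,-18,0],[0,0,-21,0],[0,0,-22,0]]]'
python3 -m inch '[[[0,0,0,0]]]'
python3 -c "
from h import *
s=sensors.read_state();y=s['tool_rot'][2];d=np.array([502.4,203.4])-s['eef_pos'][:2];print(s['eef_pos'],y,d@[np.cos(y),np.sin(y)],d@[np.sin(y),-np.cos(y)],np.degrees(y-.2326))
import pickle
cv2.imwrite('pics/w3.png',get_image('wrist'));pickle.dump(camera_params('wrist'),open('pics/w3.pkl','wb'))"
```

```text
clock: 10.2
eef_pos: [545.6, -359.6, 229.5]
tool_rot: [3.14, -0.009, -0.464]
force: [1.3, -0.4, -3.0]
width: 63.7
gripper_force: 68.1
clock: 10.28
eef_pos: [544.9, -358.9, 226.6]
tool_rot: [3.141, -0.006, -0.464]
force: [0.1, -0.5, -4.4]
width: 63.9
gripper_force: 68.1
[ 544.93144895 -358.87259722  226.64867724] -0.4637858191645261 -289.5641101931407 -483.8512414177796 -39.89996835088791
```

```bash
python3 -m inch '[[[-14.5,-24.2,0,-20],[-14.5,-24.2,0,-20],[-14.5,-24.2,0,-20],[-14.5,-24.2,0,-20],[-14.5,-24.2,0,-20],[-14.5,-24.2,0,-20],[-14.5,-24.2,0,-20],[-14.5,-24.2,0,-20]]]'
python3 -c "
from h import *
s=sensors.read_state();y=s['tool_rot'][2];d=np.array([502.4,203.4])-s['eef_pos'][:2];print(s['eef_pos'],y,d@[np.cos(y),np.sin(y)],d@[np.sin(y),-np.cos(y)],np.degrees(y-.2326))"
```

```text
clock: 11.0
eef_pos: [519.5, -66.3, 220.3]
tool_rot: [-3.135, 0.008, -0.103]
force: [-0.2, 0.3, -3.9]
width: 63.9
gripper_force: 68.3
[519.53905708 -66.26691492 220.25391181] -0.10286266571616176 -44.73823288481427 -266.48167441849927 -19.220594929744045
```

```bash
python3 -m inch '[[[-4.5,-26.6,0,-57],[-4.5,-26.6,0,-57],[-4.5,-26.6,0,-57],[-4.5,-26.6,0,-57],[-4.5,-26.6,0,-57],[-4.5,-26.6,0,-57],[-4.5,-26.6,0,-57],[-4.5,-26.6,0,-57]]]'
python3 -m inch '[[[0,0,0,-52],[0,0,0,-52],[0,0,0,-52],[0,0,0,-52],[0,0,0,-52],[0,0,0,-52],[0,0,0,-52],[0,0,0,-52]]]'
python3 -m inch '[[[0,0,0,0],[0,0,0,0]]]'
cat > look.py <<'E'
from h import *; import pickle,sys
np.set_printoptions(precision=2,suppress=True)
s=sensors.read_state();y=s['tool_rot'][2]
JY=.2326;JO=np.array([502.4,203.4])
d=JO-s['eef_pos'][:2];print(s['eef_pos'],y,"dx,dy",d@[np.cos(y),np.sin(y)],d@[np.sin(y),-np.cos(y)],"turn",np.degrees(y-JY-np.pi/2))
if len(sys.argv)>1:
    n=sys.argv[1];pickle.dump(camera_params('wrist'),open(f'pics/{n}.pkl','wb'));cv2.imwrite(f'pics/{n}.png',get_image('wrist'))
E
python3 look.py w4
```

```text
clock: 11.67
eef_pos: [505.1, 200.1, 220.7]
tool_rot: [-3.136, 0.0, 0.896]
force: [0.6, 1.0, -4.3]
width: 63.7
gripper_force: 68.6
clock: 12.33
eef_pos: [506.3, 191.7, 220.4]
tool_rot: [-3.136, -0.0, 1.793]
force: [-0.3, -0.0, -3.7]
width: 63.8
gripper_force: 68.6
clock: 12.5
eef_pos: [506.8, 192.0, 221.2]
tool_rot: [-3.137, 0.0, 1.786]
force: [-0.1, -1.3, -3.1]
width: 63.8
gripper_force: 68.6
[506.81 192.   221.18] 1.7863313879891876 dx,dy 12.075748955229113 -1.8692680579379781 turn -0.9777489712161406
```

View pics/w4.png

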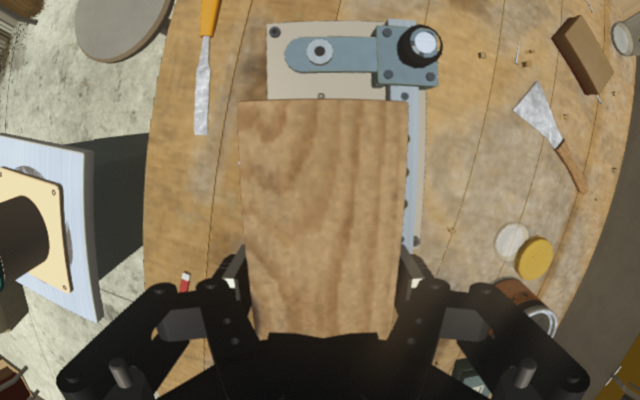

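The guide is parked, with the bush at (319,51) and the knob at (424,42). The block is held straight, with its far top edge from (239,101) to (408,100).

```bash
cat > blk.py <<'E'
from h import *; import pickle,sys
np.set_printoptions(precision=1,suppress=True)
n='w4';p=pickle.load(open(f'pics/{n}.pkl','rb'))
JY=.2326;JO=np.array([502.4,203.4]);R=np.array([[np.cos(JY),-np.sin(JY)],[np.sin(JY),np.cos(JY)]])
print("bush jig",(plane('wrist',(319,51),78,p)[:2]-JO)@R,"knob",(plane('wrist',(426,41),123,p)[:2]-JO)@R)
T=np.array([506.81,192.]);y=1.786;zt=249
Q=lambda u:(plane('wrist',u,zt,p)[:2]-T)@np.array([[np.cos(y),np.sin(y)],[np.sin(y),-np.cos(y)]]).T
print("edge in tool x,y",Q((239.5,101)),Q((408.5,100)),"sides",Q((248,300)),Q((394,300)))
E
python3 blk.py
```

```text
bush jig [ -0.4 119.6] knob [ 85.4 120.9]
edge in tool x,y [ 74.6 -31.4] [75.  31.7] sides [ -9.9 -33.7] [-9.6 31.4]
```

```bash
python3 -m inch '[[[1.2,-0.2,3,-1],[1.2,-0.2,6,-1],[1.2,-0.2,9,-1],[1.2,-0.2,12,-1],[1.2,-0.2,15,-1],[1.2,-0.2,16.5,-1],[1.2,-0.2,16.5,-1],[1.2,-0.2,16.5,-1]]]'
python3 -m inch '[[[0,0,0,0],[0,0,0,0]]]'
for i in 1 2 3; do python3 look.py w5$i; done
```

```text
clock: 13.22
eef_pos: [502.8, 204.1, 57.5]
tool_rot: [-3.139, 0.0, 1.805]
force: [0.1, -0.2, -4.2]
width: 63.4
gripper_force: 68.4
clock: 13.38
eef_pos: [504.6, 204.9, 59.7]
tool_rot: [3.139, -0.001, 1.805]
force: [-0.1, 0.1, -2.8]
width: 64.0
gripper_force: 68.4
[504.58 204.86  59.71] 1.8050322075050544 dx,dy -0.9122570774259958 -2.4593362973372503 turn 0.09372906047891537
[504.57 204.71  59.73] 1.8049961207388505 dx,dy -0.7725393327058184 -2.419594498921014 turn 0.09166144107915518
[504.48 204.61  59.68] 1.8050762686940343 dx,dy -0.6901897037522553 -2.2994981481507524 turn 0.09625358064778716
```

```bash
python3 - <<'E'
import cv2
im=cv2.imread("pics/w53.png")[20:320,160:480]; cv2.imwrite("pics/c5.png",cv2.resize(im,None,fx=2,fy=2))
E
python3 -m inch '[[[0,0,0,0]]]';python3 look.py
```

```text
clock: 13.62
eef_pos: [504.1, 204.4, 59.2]
tool_rot: [3.14, -0.0, 1.805]
force: [-0.5, 0.5, -3.6]
width: 63.7
gripper_force: 68.4
[504.06 204.36  59.2 ] 1.8051372680304878 dx,dy -0.5470164362432257 -1.8374566501545189 turn 0.09974858517967339
```

View pics/c5.png

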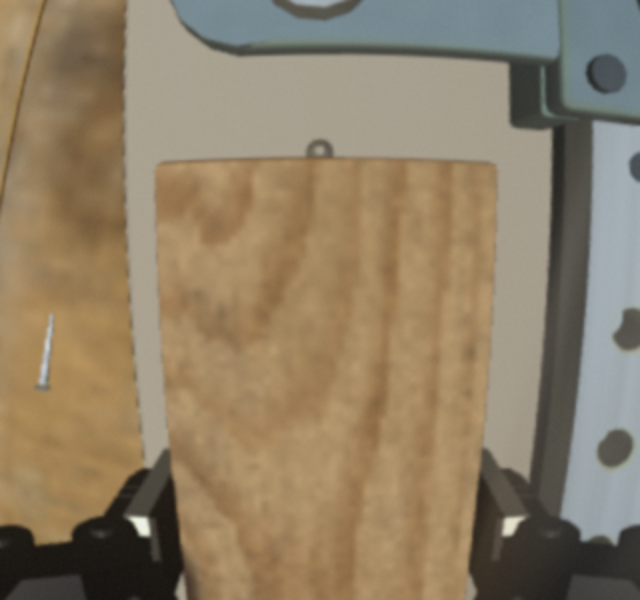

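The far pin's top is at about px (320,94.5), and the mid of the block's far edge is at (323,100.5).

Run:
```python
from h import *; import pickle
np.set_printoptions(precision=1,suppress=True)
p=pickle.load(open('pics/w53.pkl','rb'))
JY=.2326;JO=np.array([502.4,203.4]);R=np.array([[np.cos(JY),-np.sin(JY)],[np.sin(JY),np.cos(JY)]])
J=lambda u,z:(plane('wrist',u,z,p)[:2]-JO)@R
for z in(31,): print("pin jig (exp 0,80.5)",J((320,94.5),z))
for z in(86,88): print("edge jig (exp y 75 centred)",J((238,101.5),z),J((408,101),z))
```

```text
pin jig (exp 0,80.5) [ 0.3 81.5]
edge jig (exp y 75 centred) [-30.4  75.2] [34.  75.5]
edge jig (exp y 75 centred) [-29.9  75. ] [33.4 75.3]
```

```bash
python3 -m inch '[[[0,-0.15,0.8,0],[0,-0.15,1.6,0],[0,-0.15,2.2,0],[0,-0.15,2.6,0],[0,-0.15,2.9,0],[0,-0.15,3.1,0]]]'
python3 -m inch '[[[0,0,0.2,0],[0,0,0.4,0],[0,0,0.5,0],[0,0,0.5,0]]]'; python3 look.py
```

```text
clock: 14.12
eef_pos: [501.8, 203.9, 26.6]
tool_rot: [-3.141, 0.0, 1.806]
force: [0.0, 0.2, -3.0]
width: 63.6
gripper_force: 68.7
clock: 14.45
eef_pos: [502.0, 203.9, 22.2]
tool_rot: [-3.142, 0.0, 1.805]
force: [-0.4, -0.9, -3.5]
width: 63.7
gripper_force: 68.7
[502.02 203.87  22.22] 1.8054152308576161 dx,dy -0.5431020645353611 0.26185111456125587 turn 0.11567468203565123
```

```bash
python3 -m inch '[[[0,0,0.1,0],[0,0,0.2,0],[0,0,0.3,0],[0,0,0.3,0]]]'
```

```text
clock: 14.78
eef_pos: [502.2, 203.9, 20.3]
tool_rot: [3.141, 0.0, 1.805]
force: [-0.7, 0.2, 5.1]
width: 64.1
gripper_force: 69.5
```

```bash
python3 -m inch '[[[0,0,0,0],[0,0,0,0],[0,0,0,0],[0,0,0,0],[0,0,-2,0],[0,0,-5,0],[0,0,-9,0],[0,0,-13,0]]]' 8.5
python3 -m inch '[[[0,0,-4,0],[0,0,-8,0],[0,0,-8,0],[0,0,-8,0]]]'
python3 look.py w6
python3 - <<'E'
import cv2
im=cv2.imread("pics/w6.png")[0:300,160:480]; cv2.imwrite("pics/c6.png",cv2.resize(im,None,fx=2,fy=2))
E
```

```text
clock: 15.45
eef_pos: [501.2, 203.6, 150.1]
tool_rot: [-3.139, 0.0, 1.806]
force: [0.7, -0.1, 0.1]
width: 84.9
gripper_force: 0.0
clock: 15.78
eef_pos: [503.5, 204.5, 231.9]
tool_rot: [3.136, -0.001, 1.805]
force: [-0.5, -1.1, -0.5]
width: 85.0
gripper_force: 0.0
[503.49 204.51 231.88] 1.8049414650013906 dx,dy -0.8264941853656582 -1.3145532471823997 turn 0.08852989799652866
```

View pics/c6.png

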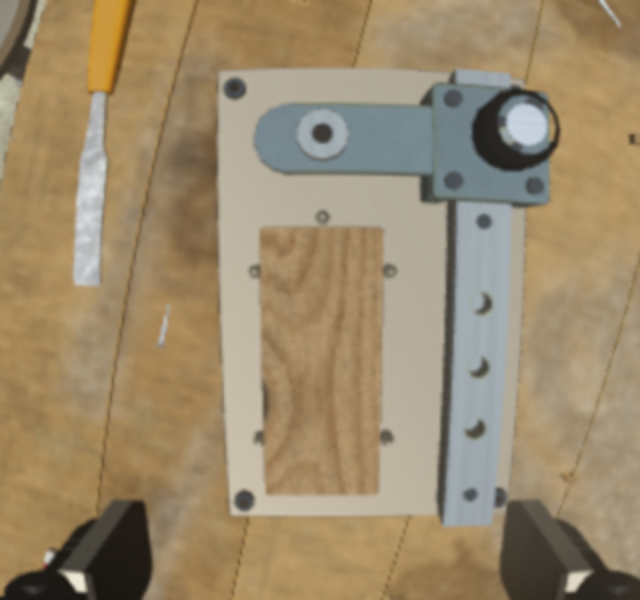

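The block lies between the pins and the guide is parked. I'll go back to the knob, turned 90° as before.

```bash
python3 -m inch '[[[12,8.5,0,50],[12,8.5,0,50],[12,8.5,0,50],[12,8.5,0,50],[12,8.5,0,50],[12,8.5,0,50],[12,8.5,0,50],[12,8.5,0,50]]]'
python3 -m inch '[[[0,0,0,40],[0,0,0,40],[0,0,0,40],[0,0,0,40],[0,0,0,40],[0,0,0,40],[0,0,0,40],[0,0,0,40]]]'
python3 -m inch '[[[0,0,0,0]]]'
python3 -c "
from h import *
s=sensors.read_state();y=s['tool_rot'][2];d=np.array([557.7,340.3])-s['eef_pos'][:2];print(s['eef_pos'],y,d@[np.cos(y),np.sin(y)],d@[np.sin(y),-np.cos(y)],np.degrees(y-.2326))"
```

```text
clock: 16.5
eef_pos: [555.7, 339.8, 226.6]
tool_rot: [-3.141, 0.005, 0.93]
force: [0.1, -0.3, -0.2]
width: 84.9
gripper_force: 0.0
clock: 17.17
eef_pos: [556.2, 339.9, 228.0]
tool_rot: [3.14, 0.002, 0.239]
force: [0.3, 0.2, 0.1]
width: 84.9
gripper_force: 0.0
clock: 17.25
eef_pos: [556.5, 340.1, 228.5]
tool_rot: [3.141, 0.001, 0.238]
force: [0.8, -0.2, -0.2]
width: 85.2
gripper_force: 0.0
[556.46900031 340.05793639 228.47274679] 0.2379511699559802 1.2533710504720066 0.054918452327259115 0.30659945393487203
```

```bash
python3 -m inch '[[[0.1,0,4,0.3],[0.1,0,7,0.3],[0.1,0,10,0.3],[0.1,0,12,0.3],[0.1,0,13.5,0.3],[0.1,0,14.3,0.3],[0.1,0,14.3,0.3],[0.1,0,14.3,0.3]]]'
python3 -m inch '[[[0,0,0,0],[0,0,0,0],[0,0,0,0],[0,0,0,0],[0,0,0,0],[0,0,0,0],[0,0,0,0],[0,0,0,0]]]' 0
python3 -m inch '[[[0,0,-0.3,0],[0,0,-0.6,0],[0,0,-0.9,0],[0,0,-1.2,0],[0,0,-1.5,0],[0,0,-1.6,0],[0,0,-1.6,0],[0,0,-1.6,0]]]'
python3 -c "
from h import *
s=sensors.read_state();print(s['eef_pos'],s['tool_rot'],s['force'])"
```

```text
clock: 17.92
eef_pos: [558.0, 340.6, 86.5]
tool_rot: [-3.141, -0.0, 0.23]
force: [0.3, 0.6, 1.2]
width: 84.9
gripper_force: 0.0
clock: 18.58
eef_pos: [558.1, 341.2, 87.5]
tool_rot: [-3.141, -0.001, 0.229]
force: [-1.8, 0.1, 6.8]
width: 34.0
gripper_force: 59.5
clock: 19.25
eef_pos: [558.1, 340.5, 102.3]
tool_rot: [3.142, -0.001, 0.229]
force: [3.5, 2.4, -9.3]
width: 34.0
gripper_force: 60.4
[558.12754693 340.4852156  102.25117851] [ 3.14151553e+00 -6.17645888e-04  2.29230905e-01] [ 3.53721439  2.36882951 -9.3097886 ]
```

```bash
python3 -m inch '[[[0,2,0,0],[0,5,0,0],[0,8,0,0],[0,10.5,0,0],[0.04,11.7,0,0],[0.04,12,0,0],[0.04,12,0,0],[0.04,12,0,0]]]'
python3 -m inch '[[[0,0,0,0],[0,0,0,0]]]'
python3 -c "
from h import *
s=sensors.read_state();d=s['eef_pos'][:2]-[502.4,203.4];print(s['eef_pos'],s['force'],'jig xy',d@[np.cos(.2326),np.sin(.2326)],d@[-np.sin(.2326),np.cos(.2326)])"
```

```text
clock: 19.92
eef_pos: [586.6, 222.3, 102.4]
tool_rot: [3.14, -0.001, 0.228]
force: [5.6, 0.7, -9.5]
width: 33.6
gripper_force: 61.1
clock: 20.08
eef_pos: [586.5, 222.9, 102.3]
tool_rot: [3.141, -0.001, 0.229]
force: [6.2, 0.0, -8.8]
width: 33.9
gripper_force: 61.1
[586.45926015 222.86093935 102.34800483] [ 6.18800565  0.04721999 -8.80900436] jig xy 86.28148251225346 -0.4394923890323071
```

Jig y is -0.4, so it's on the hole. I'll lower the knob.

```bash
python3 -m inch '[[[0,0,0.3,0],[0,0,0.6,0],[0,0,0.9,0],[0,0,1.2,0],[0,0,1.5,0],[0,0,1.6,0],[0,0,1.6,0],[0,0,1.6,0]]]'
python3 -m inch '[[[0,0,0,0],[0,0,0,0],[0,0,0,0],[0,0,0,0],[0,0,-3,0],[0,0,-7,0],[0,0,-11,0],[0,0,-14.4,0]]]' 8.5
python3 -m inch '[[[-4,3,-1,0],[-8,6,-2,0],[-8,6,-2,0],[-8,6,-2,0]]]'
python3 - <<'E'
from h import *
np.set_printoptions(precision=1,suppress=True)
im=get_image("side");cv2.imwrite("pics/s9.png",im)
JY=.2326;R=np.array([[np.cos(JY),-np.sin(JY)],[np.sin(JY),np.cos(JY)]])
q=R@[85,0]+[502.4,203.4]
for z in(70,123,135):print(z,proj("side",[*q,z]))
p=camera_params("wrist");w=get_image("wrist");cv2.imwrite("pics/w9.png",w)
b=R@[0,0]+[502.4,203.4];print("bush exp",proj("wrist",[*b,78],p),"knob",proj("wrist",[*q,123],p),proj("wrist",[*q,135],p))
a=cv2.resize(w[40:340,120:520],(800,600));a[:180,:240]=cv2.resize(im[130:205,270:370],(240,180));cv2.imwrite("pics/c9.png",a)
E
```

```text
clock: 20.75
eef_pos: [586.2, 224.4, 87.5]
tool_rot: [-3.141, -0.002, 0.229]
force: [3.1, 1.3, 3.4]
width: 33.6
gripper_force: 62.2
clock: 21.42
eef_pos: [585.2, 223.6, 232.5]
tool_rot: [3.141, 0.0, 0.229]
force: [0.5, -0.2, 0.3]
width: 85.3
gripper_force: 0.0
clock: 21.75
eef_pos: [518.5, 142.4, 251.5]
tool_rot: [3.139, 0.002, 0.225]
force: [-0.0, -0.1, -0.2]
width: 85.5
gripper_force: 0.0
70 [323.2 167.8]
123 [323.4 154.5]
135 [323.5 151.4]
bush exp [264.1 189.1] knob [251.3 106.2] [248.1 105.6]
```

View pics/c9.png

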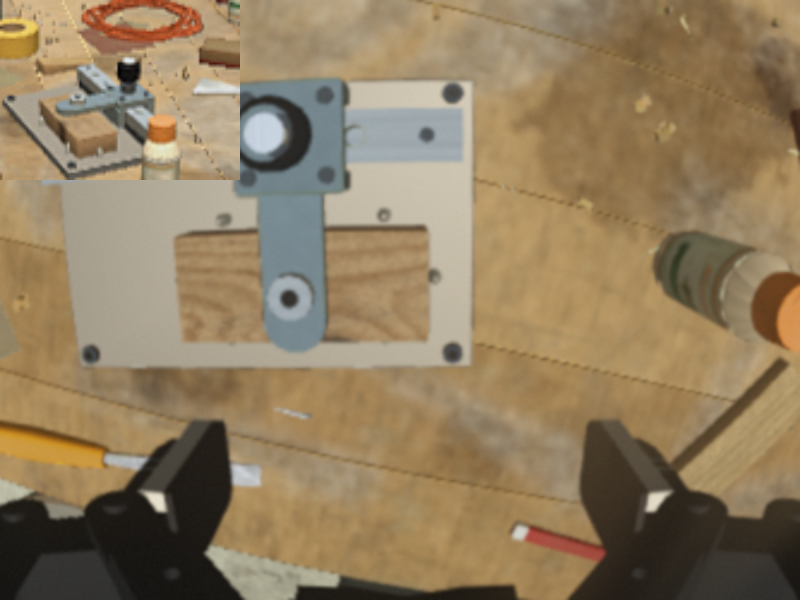

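The bush is at px (264.5,189), where (264.1,189.1) is expected for the middle hole. The knob top at (252.5,106.5) matches the plunger-down height. The block is in the nest under the arm and the bystanders shown are standing, so I'm handing in.

```bash
python3 -c "
from cell import *
print(order.finish_job())"
```

```text
the job is handed in; nothing more can be done
None
```

The job is done and handed in after about 22 s: the pine block is seated in the nest, and the drill guide is back over its middle with the plunger down in the middle hole; the final pictures show nothing knocked over.

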